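# Nip a circuit board in its soldering fixture with the cam lever

### The arm

A 6-joint arm with a two-finger parallel gripper is mounted at the origin on the work surface. World frame = base frame: x ahead of the robot, y to its left, z up, the work surface at z = 0. Lengths are in m, angles in rad, forces in N, time in s.
With the tool pointing down it reaches from about 0.35 to 0.85 m from the base axis. Payload 8.1 kg.
Tool frame: the origin (TCP) lies midway between the tips of the shut fingers; the grasp point (between the pads) lies 19 mm behind it; z points along the fingers, y is the direction in which the jaws open and shut (so a half turn about z gives the same grasp; the last joint's range is limited). The gripper opens to 93 mm and grips with 3 to 60 N. Pads are 15 mm wide; open, the fingers measure 128 mm over their backs; the gripper's body (75 mm by 188 mm) begins 65 mm behind the grasp point.
Start: joints at [1.196, 0.13, 1.488, -0, 1.523, -0.085], TCP at [0.171, 0.575, 0.219] pointing down, gripper open.
Joint ranges: [-2.96, 2.96], [-0.89, 2.26], [0.02, 2.5], [-1.34, 4.48], [0, 2.73], [-2.66, 2.66]. Speed limits (rad/s): [2.39, 2.39, 2.79, 3.14, 3.14, 3.14].

### API

Orientations are given as a rotation vector (axis times angle).
In Python, from plant import robot gives the robot as it stands. The module is installed in compiled form; this text tells all that it offers.
- The arm moves only by the shell command python3 -m pendant 'ROWS' [FORCE]. ROWS is JSON, a list of rows, each an object with "translation": the shift along the tool's x, y, z in mm, a list of three; "twist": the turn, a rotation vector about the tool's x, y, z in rad, a list of three; "grip": the opening, from -1 (shut) to 1 (fully open). A call has exactly 10 rows; each row shifts and turns the pose as measured when the row begins, along the tool's axes as they then stand; what a row does not reach is not made up. A row lasts 1/10 s, in which the tool goes at most 50 mm and 8.59 degrees, less where a joint would pass 70% of its speed; a pose out of reach is approached as far as the arm can. A call is refused whole if a number of a shift passes 50 or a number of a turn 0.15, either way. A call with a gripper value outside its range is refused whole. The fingers move at their own pace and stop on an object; FORCE is the grip in N (left out, the last holds). Time passes only in rows, so rows that do not move let the fingers close, or fill a call up. It gives the time, the measured TCP pose, the force and the opening at its end, in the units of the state.
- robot.read_state(): the state, without advancing time (a new reading comes with each control period).
- robot.read_camera(name): name is "side" or "top" or "wrist"; returns (picture, depth): 384x512x3 uint8, red, green, blue; 384x512 float32, m along the optical axis (not along the pixel's ray), 0 where there is no reading.
- robot.camera_info(name): a dict with "vertical_fov" (degrees; the focal length in pixels is half the picture's height over the tangent of half this angle, whatever the lens; pixels are square), "cx", "cy" (the principal point, pixels), "D" ([k1, k2, p1, p2, k3] as OpenCV has them; the pictures are not rectified), "cam_to_world" (4x4, takes a point from camera to world coordinates). Camera axes: x right, y up, looking along -z (the intrinsics and any distortion apply to the point x, -y, -z); pixel columns grow to the right and rows downward; lengths in m; the calibration is good to about 2 mm. A picture is of the moment at which its call begins: read the wrist's pose just before it. camera_info takes no time and is no camera call; for the wrist camera it gives the pose at the moment of the call.
- robot.close_job(): hands the job in, once; it reports no verdict.
The state is a dict: "t": time; "q": joint angles; "dq": joint speeds; "joint_torque": joint torques, N m; "tool_pos": TCP position; "orientation": TCP orientation; "force": force on the tool from outside, world axes, zero at the start; "wrist_torque": the same for the moment, N m; "opening": finger opening in m.
Only numpy, scipy, OpenCV 4.12 (cv2) and the standard library are available. Lean on these libraries where they do the work, as an engineer would, in place of code of your own. Each camera call takes 0.05 s, during which the arm holds its last target. There are 200 camera calls.

### The job

One of the two bench fixtures holds a circuit board in its black carrier, lying loose between the cam and the sprung stop. Turn that fixture's cam lever clockwise (seen from above) by its upright grip post just far enough that the cam takes up the gap and pushes the board against the stop until the stop pad has gone in about 4 mm, then let go. Do not overrun: driving the pad in to twice that, even for a moment, bows the board; and leave the lever of the empty fixture alone.

Things in the scene. Friction and masses are not known exactly. Their poses are not given: they have to be found in the camera images.
- lever_grip (a point): Middle of the upright round grip post (black, 18 mm wide, 50 tall, top 90 above the bench) at the end of the cam lever of the fixture WITH the board. x axis: outward along the lever; the vertical pivot lies 100 mm back along -x. Bar under the post: top 40 mm above the bench. Cam under the bar: steel disc 60 mm wide, centre 18 mm from the pivot, opposite the post. 2 to 4 N turn it; it stays put.
- stop_pad (a joint): Travel of the loaded fixture's sprung stop pad (rubber-faced block 70 mm wide, at the end away from the cam) in m: 0 = fully out, 14 mm clear of its housing; 0.014 = fully in. Only the board moves it: 1.5 N to start, then 0.5 N per mm. The gap is used up after 0.2 to 1.1 rad of lever turn (differs each time); 4 mm more comes about 0.25 rad later.
- board (a point): Centre of the loose board carrier: black slab 100 mm long (its x axis, pointing from stop to cam), 80 wide, 12 thick, green circuit board on top (parts up to 23 mm above the underside). Lies flat on the fixed aluminium fixture plate (240 x 110 x 10 mm) between rails 24 mm high, 0.5 to 3.5 mm off the stop pad and clear of the cam at the start.
- lever_grip_spare (a point): The same point on the identical lever of the other, EMPTY fixture, whose lever must be left alone; axes and sizes the same.
Not all that is in view belongs to the job. What is shaped like the part that bears board but pink is not meant.

How it is judged:
At the end, for the whole second after the job is handed in: Stop pad pushed in 1 to 7.5 mm (4 aimed at) by the cam through the board, which lies flat within 5 degrees and under 30 mm from where it lay; the loaded fixture's lever post moved over 20 mm, the empty fixture's under 15 mm (value of joint stop_pad between 0.001 and 0.0075 m and angle between board's own z axis and vertical below 0.09 rad and distance of board from where it was at the start of the episode below 0.03 m and distance of lever_grip from where it was at the start of the episode above 0.02 m and distance of lever_grip_spare from where it was at the start of the episode below 0.015 m); the robot touches nothing.
It fails at once if the lever is overrun: the stop pad is driven in 8 mm or more (value of joint stop_pad above 0.008 m).
It fails at once if the lever of the empty fixture is moved 15 mm or more (distance of lever_grip_spare from where it was at the start of the episode above 0.015 m).
It also fails if it takes over 42 s, if anything falls off the work surface, if the arm or the gripper's body presses on something with over 40 N, if the wrist force passes 120 N, or if a joint passes its speed limit or range.

## Working session

There is one attempt and no reset: what is moved stays moved. The work goes in short steps, Python scripts to look and compute and a shell command to move; the robot and the scene stay as the last step left them, time stands still between calls to the robot, and variables do not carry over. Pictures are saved under pics/ and viewed, about 8 in all and at most 12, crops included, and the job is handed in when it is done.

```bash
mkdir -p pics
cat > h.py <<'E'
import numpy as np, cv2
from plant import robot
def K(name):
    i=robot.camera_info(name); f=192/np.tan(np.radians(i["vertical_fov"])/2)
    return np.array([[f,0,i["cx"]],[0,f,i["cy"]],[0,0,1]]),np.array(i["D"],float),np.array(i["cam_to_world"])
def cloud(depth,k):
    Km,D,T=k; v,u=np.mgrid[0:384,0:512]
    p=cv2.undistortPoints(np.stack([u,v],-1).reshape(-1,1,2).astype(float),Km,D).reshape(384,512,2)
    c=np.stack([p[...,0]*depth,-p[...,1]*depth,-depth],-1)
    return c@T[:3,:3].T+T[:3,3]
def grab(name):
    k=K(name); im,d=robot.read_camera(name); return im,d,cloud(d,k),k
def save(n,im,s=1): cv2.imwrite(f"pics/{n}.png",cv2.resize(im[...,::-1],None,fx=s,fy=s,interpolation=cv2.INTER_CUBIC))
E
python3 - <<'E'
from h import *
ims=[]
for n in("top","side"):
    im,d,P,k=grab(n); np.savez(f"{n}0.npz",im=im,P=P); ims.append(im); print(n,k[2].round(3).tolist(),k[0][0,0],k[1])
save("a_top",ims[0],1.5); save("a_side",ims[1],1.5)
s=robot.read_state(); print(s["tool_pos"],s["orientation"],s["opening"],s["force"])
E
```

```text
top [[-0.023, 0.996, -0.089, 0.407], [-1.0, -0.024, -0.011, 0.097], [-0.013, 0.089, 0.996, 0.954], [0.0, 0.0, 0.0, 1.0]] 413.71847632581995 [-0.13641256  0.          0.          0.          0.        ]
side [[-0.993, 0.072, -0.098, 0.396], [-0.121, -0.657, 0.744, 0.644], [-0.011, 0.75, 0.661, 0.583], [0.0, 0.0, 0.0, 1.0]] 360.71797491120884 [-0.03378534  0.          0.          0.          0.        ]
[0.17128833 0.5745294  0.21772623] [-4.53605888e-01 -3.10834735e+00  2.42193651e-03] 0.09310784085695391 [-0.48351103  0.13162144  0.09804785]
```

View pics/a_top.png

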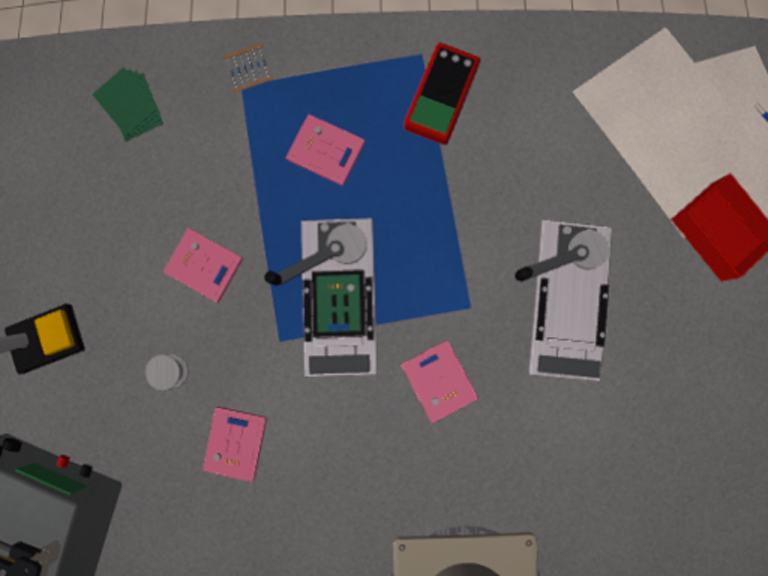

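View pics/a_side.png

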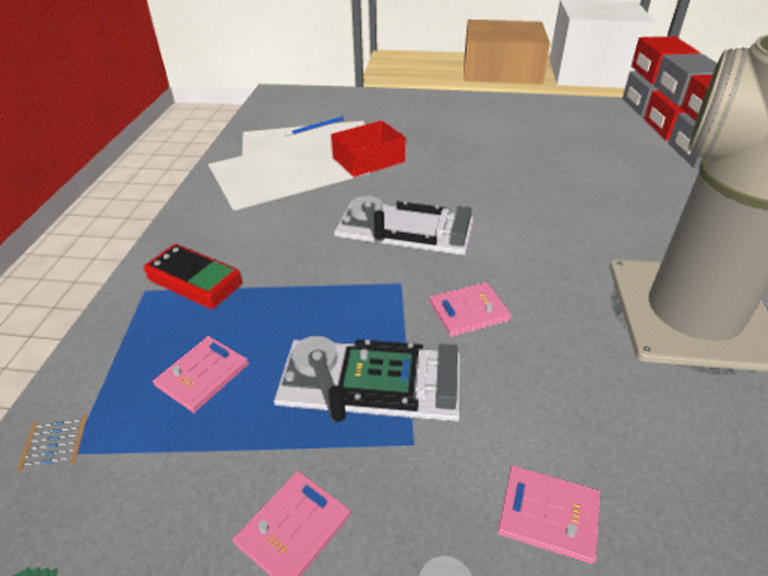

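The top view has two candidate fixtures. The left one, with its board at (340,303) and post at (273,278), holds a black carrier with a green PCB. The right one, with its post at (523,274), is empty. The pink slabs are decoys, so the left fixture is the one meant. Clockwise moves its post up in the picture (world +x), and the cam then moves toward the board. Next I'll measure it and confirm with one crop.

Run:
```python
from h import *
a=np.load("top0.npz"); P=a["P"]; im=a["im"]
b=np.load("side0.npz"); Q=b["P"]; 
def box(P,u0,u1,v0,v1,z0,z1):
    R=P[v0:v1,u0:u1].reshape(-1,3); R=R[(R[:,2]>z0)&(R[:,2]<z1)]; return R
for nm,w in(("loaded",(165,200,170,200)),("spare",(335,365,170,195))):
    R=box(P,*w,.08,.1); print(nm,"post top",len(R),R.mean(0).round(4),np.ptp(R,0).round(3))
R=box(Q,210,235,238,285,.05,.1); print("side post",len(R),np.median(R,0).round(4),R.min(0).round(3),R.max(0).round(3))
for u,v in((223,165),(233,158),(227,199),(227,243),(205,247),(246,247),(205,150),(246,148)): print((u,v),P[v,u].round(4))
save("b",np.hstack([im[140:260,165:265],im[140:260,325:425]]),3.8)
```

```text
loaded post top 61 [0.5005 0.2711 0.0891] [0.017 0.017 0.013]
spare post top 61 [ 0.498  -0.089   0.0887] [0.017 0.018 0.011]
side post 194 [0.5013 0.28   0.0794] [0.494 0.268 0.05 ] [0.512 0.284 0.09 ]
(223, 165) [0.5451 0.1838 0.0446]
(233, 158) [0.5629 0.1623 0.0291]
(227, 199) [0.4708 0.1781 0.0211]
(227, 243) [0.3722 0.1786 0.0352]
(205, 247) [0.3632 0.2311 0.0113]
(246, 247) [0.3626 0.1366 0.037 ]
(205, 150) [0.5867 0.2285 0.0101]
(246, 148) [0.5886 0.1331 0.0109]
```

View pics/b.png

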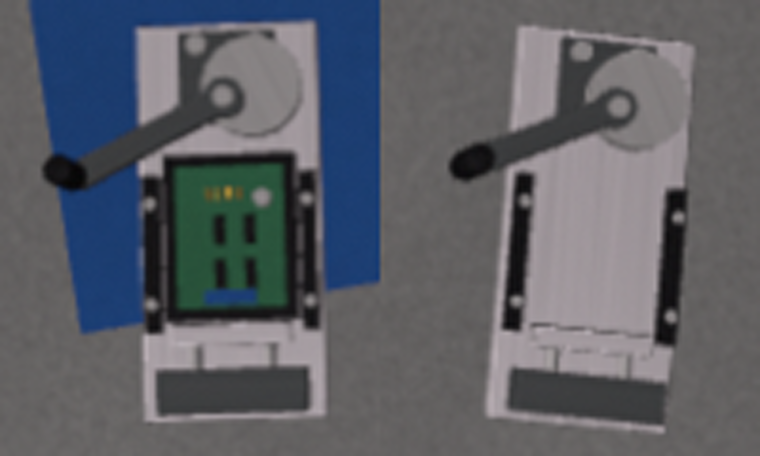

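The crop confirms it: the left fixture has the carrier and board, with the cam about 11 mm from it, and the right one is empty. The post is at (0.500, 0.271) and the pivot near (0.545, 0.183). They are 99 mm apart, which matches the given 100 mm, and the post top at 0.089 matches too. Now I'll move above the fixture and turn the tool's x axis along the lever.

```bash
python3 -m pendant '[{"translation":[-39,-20,0],"twist":[0,0,0.082],"grip":1},{"translation":[-41,-16,0],"twist":[0,0,0.082],"grip":0},{"translation":[-42,-13,0],"twist":[0,0,0.082],"grip":-0.3},{"translation":[-43,-9,0],"twist":[0,0,0.082],"grip":-0.3},{"translation":[-44,-6,0],"twist":[0,0,0.082],"grip":-0.3},{"translation":[-44,-2,0],"twist":[0,0,0.082],"grip":-0.3},{"translation":[-44,1,0],"twist":[0,0,0.082],"grip":-0.3},{"translation":[-44,5,0],"twist":[0,0,0.082],"grip":-0.3},{"translation":[-43,8,0],"twist":[0,0,0.082],"grip":-0.3},{"translation":[-42,12,0],"twist":[0,0,0.082],"grip":-0.3}]' 10
cat >> h.py <<'E'
from scipy.spatial.transform import Rotation as Rn
def rel(p):
    s=robot.read_state(); R=Rn.from_rotvec(s["orientation"]).as_matrix()
    return R.T@(np.array(p)-s["tool_pos"])*1000, R
E
python3 - <<'E'
from h import *
im,d,P,k=grab("wrist"); save("c_wrist",im,1.5); np.savez("w0.npz",im=im,P=P)
print(k[2].round(3).tolist())
r,R=rel([.5005,.271,.06]); print(r.round(1)); print(R.round(3)); s=robot.read_state();print(s["t"],s["q"],s["opening"])
E
```

```text
t: 1.1
tool_pos: [0.4939, 0.2613, 0.2124]
orientation: [-1.682, -2.65, 0.013]
force: [-0.4, 1.1, -0.3]
opening: 0.0329
[[0.905, -0.411, -0.107, 0.464], [0.425, 0.871, 0.246, 0.328], [-0.008, -0.268, 0.963, 0.377], [0.0, 0.0, 0.0, 1.0]]
[ 13.4   9.6 152. ]
[[-0.418  0.909 -0.004]
 [ 0.909  0.418 -0.009]
 [-0.006 -0.008 -1.   ]]
1.15 [ 0.3878891   0.03380391  1.60188334 -0.00643338  1.51327792 -0.0425433 ] 0.03278398226955188
```

View pics/c_wrist.png

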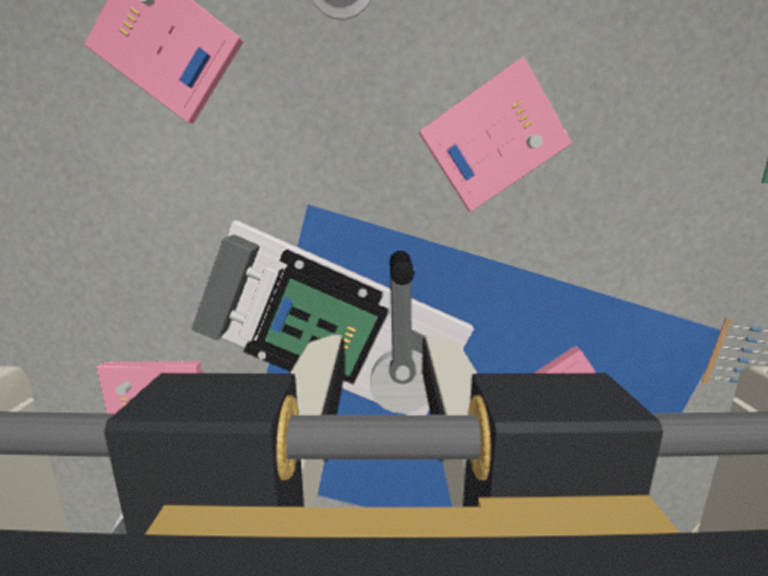

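The wrist view shows the post at (401,265), cam at (400,380), board at (320,320), pad at (250,290) and housing at (225,285). I'll rectify it on the carrier-top plane for a baseline and measure the gaps.

```bash
cat >> h.py <<'E'
def ortho(im,k,z,x0=.34,x1=.60,y0=.12,y1=.28,s=.0004):
    Km,D,T=k; xs=np.arange(x0,x1,s); ys=np.arange(y1,y0,-s)   # columns = +x, rows = -y
    X,Y=np.meshgrid(xs,ys); W=np.stack([X,Y,np.full_like(X,z)],-1).reshape(-1,3)
    c=(W-T[:3,3])@T[:3,:3]; c=c*[1,-1,-1]
    uv=cv2.projectPoints(c,np.zeros(3),np.zeros(3),Km,D)[0].reshape(*X.shape,2).astype(np.float32)
    return cv2.remap(im,uv[...,0],uv[...,1],cv2.INTER_CUBIC)
E
python3 - <<'E'
from h import *
k=K("wrist"); a=np.load("w0.npz"); save("d_ortho",ortho(a["im"],k,.022)); P=a["P"]
# post: points 0.06..0.095 high near estimate
R=P.reshape(-1,3); m=(np.hypot(R[:,0]-.5,R[:,1]-.271)<.03)&(R[:,2]>.084)&(R[:,2]<.1); print(m.sum(),R[m].mean(0),np.ptp(R[m],0))
for y in (.17,.18,.19,.20):   # height profile along x through pad/housing
    m=(abs(R[:,1]-y)<.002)&(R[:,2]<.06)&(R[:,0]>.35)&(R[:,0]<.43); o=R[m][np.argsort(R[m][:,0])]
    print(y,[(round(x*1e3),round(z*1e3)) for x,_,z in o[::3]])
print(k[0][0,0])
E
```

```text
211 [0.50178819 0.27232899 0.08768941] [0.01661529 0.01753703 0.00583393]
0.17 [(351, -1), (364, 35), (365, 34), (367, 35), (368, 35), (369, 35), (371, 34), (372, 35), (373, 34), (374, 34), (376, 35), (377, 34), (378, 34), (379, 35), (381, 35), (382, 34), (384, 35), (384, 35), (386, 33), (387, 33), (388, 23), (388, 7), (388, 29), (388, 19), (389, 8), (391, 8), (392, 8), (394, 8), (396, 8), (398, 9), (403, 30), (405, 30), (407, 30), (409, 31), (410, 30), (411, 30), (413, 32), (415, 28), (415, 26), (417, 19), (418, 19), (420, 20), (421, 20), (423, 22), (425, 22), (427, 30), (428, 32)]
0.18 [(350, -3), (361, 32), (363, 34), (365, 34), (366, 34), (367, 35), (369, 35), (370, 34), (371, 33), (373, 34), (374, 36), (376, 35), (377, 34), (379, 35), (379, 33), (381, 34), (383, 35), (383, 32), (385, 34), (386, 32), (387, 34), (388, 26), (388, 19), (388, 12), (388, 8), (389, 9), (390, 8), (392, 8), (393, 9), (395, 8), (396, 8), (398, 7), (403, 30), (405, 30), (406, 29), (407, 30), (409, 30), (411, 31), (413, 31), (414, 29), (415, 24), (417, 20), (418, 19), (420, 19), (422, 19), (423, 20), (425, 
[... 492 characters left out ...]
, 30), (414, 29), (415, 12), (415, 24), (417, 20), (419, 21), (420, 19), (422, 21), (423, 22), (425, 21), (428, 29), (429, 30)]
0.2 [(350, -2), (362, 34), (363, 33), (365, 35), (365, 34), (367, 35), (368, 35), (369, 34), (371, 36), (372, 35), (374, 35), (375, 33), (376, 34), (377, 36), (378, 35), (380, 33), (381, 33), (382, 34), (384, 34), (385, 34), (387, 34), (388, 33), (388, 26), (389, 25), (391, 23), (394, 23), (398, 24), (402, 31), (403, 31), (405, 31), (406, 31), (407, 32), (408, 30), (410, 30), (411, 31), (412, 31), (414, 30), (414, 29), (415, 16), (417, 21), (418, 21), (419, 21), (421, 20), (422, 19), (423, 20), (425, 22), (426, 21), (428, 22), (429, 22), (430, 22)]
279.4287964653789
```

View pics/d_ortho.png

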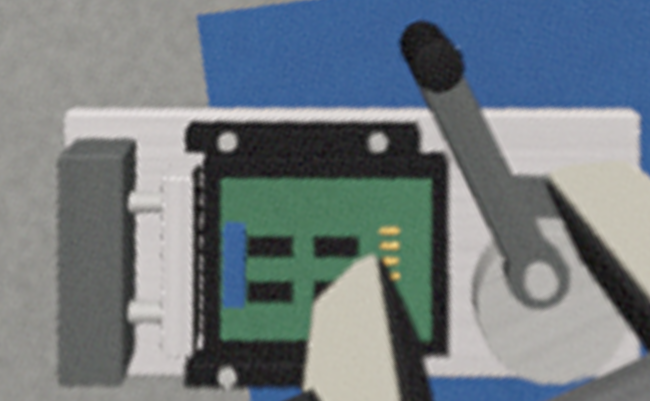

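The depth profile is clear. The housing face is at x=0.388 and the pad runs from 0.402 to 0.4145, so it sits 14 mm clear as stated. The pad-to-carrier gap is about 2 mm and the cam-to-carrier gap about 6.5 mm. That puts the target near 0.7 rad of lever turn, with contact near 0.5 rad. Next I'll lower the open fingers around the post and narrow them.

```bash
python3 -m pendant '[{"translation":[14,10,0],"twist":[0,0,0],"grip":-0.3},{"translation":[0,0,20],"twist":[0,0,0],"grip":-0.3},{"translation":[0,0,25],"twist":[0,0,0],"grip":-0.3},{"translation":[0,0,25],"twist":[0,0,0],"grip":-0.3},{"translation":[0,0,25],"twist":[0,0,0],"grip":-0.3},{"translation":[0,0,25],"twist":[0,0,0],"grip":-0.3},{"translation":[0,0,20],"twist":[0,0,0],"grip":-0.3},{"translation":[0,0,10],"twist":[0,0,0],"grip":-0.3},{"translation":[0,0,0],"twist":[0,0,0],"grip":-0.3},{"translation":[0,0,0],"twist":[0,0,0],"grip":-0.3}]' 5
python3 - <<'E'
from h import *
r,R=rel([.501,.272,.052]); print(r.round(1))
E
```

```text
t: 2.15
tool_pos: [0.5007, 0.2685, 0.0541]
orientation: [-1.702, -2.639, 0.022]
force: [-0.3, -0.2, -0.3]
opening: 0.0326
[3.  1.7 2.1]
```

```bash
python3 -m pendant '[{"translation":[3,2,1],"twist":[0,0,0],"grip":-0.5},{"translation":[0,0,0],"twist":[0,0,0],"grip":-0.5},{"translation":[0,5,0],"twist":[0,0,0.05],"grip":-0.5},{"translation":[0,5,0],"twist":[0,0,0.05],"grip":-0.5},{"translation":[0,5,0],"twist":[0,0,0.05],"grip":-0.5},{"translation":[0,5,0],"twist":[0,0,0.05],"grip":-0.5},{"translation":[0,5,0],"twist":[0,0,0.05],"grip":-0.5},{"translation":[0,5,0],"twist":[0,0,0.05],"grip":-0.5},{"translation":[0,0,0],"twist":[0,0,0],"grip":-0.5},{"translation":[0,0,0],"twist":[0,0,0],"grip":-0.5}]' 5
cat >> h.py <<'E'
PIV=np.array([.545,.184])
def status(n):
    s=robot.read_state(); R=Rn.from_rotvec(s["orientation"]).as_matrix(); v=s["tool_pos"][:2]-PIV
    print("t",round(s["t"],2),"tcp",s["tool_pos"].round(4),"ang",np.arctan2(v[1],v[0]).round(3),"r",np.hypot(*v).round(4),"toolyaw",np.arctan2(R[1,0],R[0,0]).round(3),"F",s["force"].round(1),"open",s["opening"].round(4))
    im,d,P,k=grab("wrist"); np.savez(n+".npz",im=im,P=P); Q=P.reshape(-1,3)
    g=[]
    for y in np.arange(.16,.206,.004):
        m=(abs(Q[:,1]-y)<.002)&(Q[:,0]>.35)&(Q[:,0]<.43); o=Q[m]
        h=o[(o[:,2]>.0315)&(o[:,0]<.395),0]; p=o[(o[:,2]>.027)&(o[:,2]<.034)&(o[:,0]>.39)&(o[:,0]<.416),0]
        if len(h)>5 and len(p)>3: g.append((y,h.max(),p.min(),p.max()))
    g=np.array(g)*1e3; print("housing/pad rear/pad front mm:\n",g.round(1) if len(g) else "not seen")
    if len(g): print("median gap",np.median(g[:,2]-g[:,1]).round(2),"front-housing",np.median(g[:,3]-g[:,1]).round(2))
    return im,d,P,k
E
python3 - <<'E'
from h import *
im,d,P,k=status("w1"); save("e_wrist",im,1.5)
E
```

```text
t: 3.15
tool_pos: [0.5328, 0.2835, 0.0602]
orientation: [2.087, 2.344, -0.014]
force: [-1.1, 0.1, -1.5]
opening: 0.0235Traceback (most recent call last):
  File "<stdin>", line 2, in <module>
  File "h.py", line 27, in status
    print("t",round(s["t"],2),"tcp",s["tool_pos"].round(4),"ang",np.arctan2(v[1],v[0]).round(3),"r",np.hypot(*v).round(4),"toolyaw",np.arctan2(R[1,0],R[0,0]).round(3),"F",s["force"].round(1),"open",s["opening"].round(4))
                                                                                                                                                                                                      ^^^^^^^^^^^^^^^^^^
AttributeError: 'float' object has no attribute 'round'
```

```bash
sed -i 's/s\["opening"\].round(4)/round(float(s["opening"]),4)/' h.py
python3 - <<'E'
from h import *
im,d,P,k=status("w1"); save("e_wrist",im,1.5)
E
```

```text
t 3.15 tcp [0.5328 0.2835 0.0602] ang 1.693 r 0.1002 toolyaw 1.687 F [-1.1  0.1 -1.5] open 0.0235
housing/pad rear/pad front mm:
 [[160.  388.6 402.5 409.2]
 [164.  387.9 401.9 409.5]
 [168.  388.9 402.3 408.6]
 [172.  388.1 402.6 408.5]
 [176.  388.  402.9 408.1]
 [180.  388.4 402.  407.8]
 [184.  388.3 402.6 407.6]
 [188.  388.1 402.3 406.8]
 [192.  388.2 403.5 406.4]]
median gap 14.24 front-housing 19.75
```

View pics/e_wrist.png

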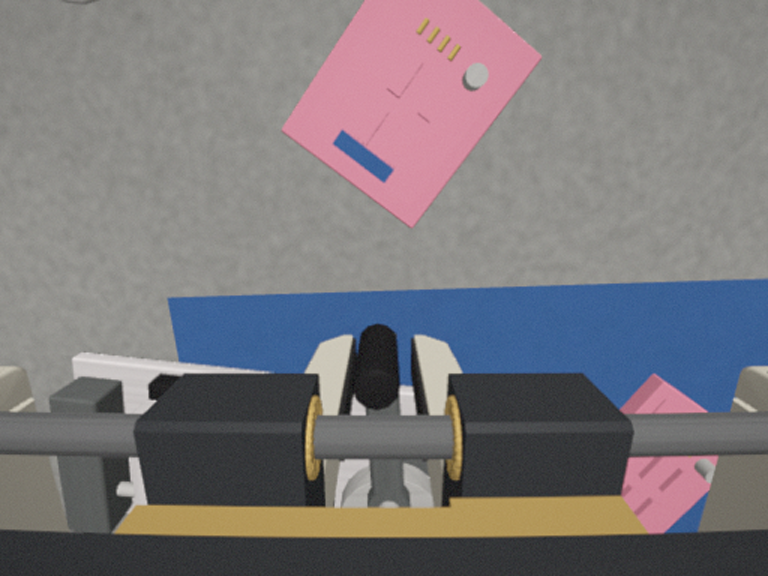

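In place, the wrist camera still sees the pad at (120,490) and the housing at (85,450). The pad gap is still 14.2 mm, so the pad hasn't moved. I'll continue along the arc without turning the tool, so the view stays, and correct the height.

```bash
python3 -m pendant '[{"translation":[0,3,2],"twist":[0,0,0],"grip":-0.5},{"translation":[0,3,2],"twist":[0,0,0],"grip":-0.5},{"translation":[0,3,2],"twist":[0,0,0],"grip":-0.5},{"translation":[0,3,2],"twist":[0,0,0],"grip":-0.5},{"translation":[-1,3,2],"twist":[0,0,0],"grip":-0.5},{"translation":[0,0,0],"twist":[0,0,0],"grip":-0.5},{"translation":[0,0,0],"twist":[0,0,0],"grip":-0.5},{"translation":[0,0,0],"twist":[0,0,0],"grip":-0.5},{"translation":[0,0,0],"twist":[0,0,0],"grip":-0.5},{"translation":[0,0,0],"twist":[0,0,0],"grip":-0.5}]' 5
python3 - <<'E'
from h import *
status("w2")
E
```

```text
t: 4.2
tool_pos: [0.5492, 0.2847, 0.0502]
orientation: [2.084, 2.347, -0.011]
force: [-0.4, -0.4, -0.4]
opening: 0.0233
t 4.2 tcp [0.5492 0.2847 0.0502] ang 1.529 r 0.1008 toolyaw 1.69 F [-0.4 -0.4 -0.4] open 0.0233
housing/pad rear/pad front mm:
 [[160.  389.4 402.4 415.4]
 [164.  388.7 402.  415.3]
 [168.  388.3 402.5 415.6]
 [172.  388.8 402.3 415.9]
 [176.  388.3 402.6 415.4]
 [180.  388.5 402.5 415.9]
 [184.  388.8 402.6 415.7]
 [188.  388.1 402.3 415.5]
 [192.  389.5 403.  415.3]
 [196.  388.8 402.5 415.4]
 [200.  387.4 404.2 414.1]]
median gap 13.83 front-housing 26.87
```

```bash
cat >> h.py <<'E'
def post(n):
    s=robot.read_state(); Q=np.load(n+".npz")["P"].reshape(-1,3)
    m=(np.hypot(*(Q[:,:2]-s["tool_pos"][:2]).T)<.03)&(Q[:,2]>.082)&(Q[:,2]<.096); q=Q[m]
    if len(q)<10: print("post not seen"); return
    c=q.mean(0)[:2]; v=c-PIV; print("post",len(q),c.round(4),"rng",np.ptp(q,0).round(3),"ang",np.arctan2(v[1],v[0]).round(3),"r",np.hypot(*v).round(4))
E
python3 - <<'E'
from h import *
post("w1"); post("w2")
a=np.load("w2.npz"); save("f_wrist",a["im"],1.5)
E
```

```text
post 1268 [0.5357 0.2857] rng [0.04  0.022 0.014] ang 1.662 r 0.1021
post 1481 [0.5475 0.2882] rng [0.054 0.019 0.014] ang 1.546 r 0.1042
```

View pics/f_wrist.png

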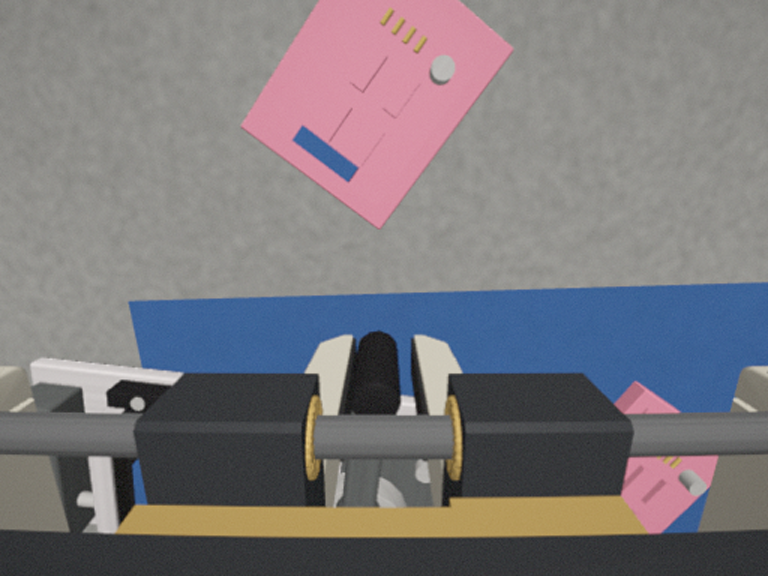

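The post sits against the trailing finger at (377,370), and the pad at (100,490) is still out. I'll go in small steps from here.

```bash
python3 -m pendant '[{"translation":[0,2,0],"twist":[0,0,0],"grip":-0.5},{"translation":[-1,2,0],"twist":[0,0,0],"grip":-0.5},{"translation":[0,2,0],"twist":[0,0,0],"grip":-0.5},{"translation":[-1,2,0],"twist":[0,0,0],"grip":-0.5},{"translation":[0,0,0],"twist":[0,0,0],"grip":-0.5},{"translation":[0,0,0],"twist":[0,0,0],"grip":-0.5},{"translation":[0,0,0],"twist":[0,0,0],"grip":-0.5},{"translation":[0,0,0],"twist":[0,0,0],"grip":-0.5},{"translation":[0,0,0],"twist":[0,0,0],"grip":-0.5},{"translation":[0,0,0],"twist":[0,0,0],"grip":-0.5}]' 5
python3 - <<'E'
from h import *
status("w3"); post("w3")
E
```

```text
t: 5.25
tool_pos: [0.5576, 0.2836, 0.05]
orientation: [2.084, 2.347, -0.012]
force: [-1.3, -0.5, 0.7]
opening: 0.0231
t 5.25 tcp [0.5576 0.2836 0.05  ] ang 1.445 r 0.1004 toolyaw 1.69 F [-1.3 -0.5  0.7] open 0.0231
housing/pad rear/pad front mm:
 not seen
post 1507 [0.556  0.2873] rng [0.054 0.02  0.014] ang 1.465 r 0.1039
```

```bash
cat >> h.py <<'E'
def pad(Q,lab):
    Q=Q.reshape(-1,3); r=[]
    for y in np.arange(.15,.221,.004):
        o=Q[(abs(Q[:,1]-y)<.002)&(Q[:,0]>.37)&(Q[:,0]<.43)]
        h=o[(o[:,2]>.0315)&(o[:,2]<.04)&(o[:,0]<.3915),0]; p=o[(o[:,2]>.025)&(o[:,2]<.034)&(o[:,0]>.392)&(o[:,0]<.4175),0]
        r.append((y*1e3,len(h),h.max()*1e3 if len(h) else np.nan,len(p),p.min()*1e3 if len(p) else np.nan,p.max()*1e3 if len(p) else np.nan))
    r=np.array(r); r=r[(r[:,1]>0)|(r[:,3]>0)]; print(lab,"(y, nh, house, np, rear, front)\n",r.round(1))
E
python3 - <<'E'
from h import *
pad(np.load("w2.npz")["P"],"w2");pad(np.load("w3.npz")["P"],"w3")
pad(np.load("side0.npz")["P"],"side0"); im,d,P,k=grab("side"); np.savez("side3.npz",im=im,P=P); pad(P,"side3")
E
```

```text
w2 (y, nh, house, np, rear, front)
 [[150.    6.  389.   46.  401.9 414.9]
 [154.    6.  389.2  71.  402.  415.6]
 [158.   10.  389.4  66.  403.3 415.4]
 [162.    8.  388.8  81.  396.6 415.3]
 [166.   10.  388.3  69.  402.5 416. ]
 [170.   15.  388.8  71.  402.3 415.8]
 [174.   15.  388.3  73.  402.5 415.9]
 [178.   19.  388.5  74.  402.5 415.6]
 [182.   19.  387.9  81.  402.8 415.9]
 [186.   24.  388.8  73.  402.6 415.6]
 [190.   30.  389.5  81.  402.3 415.2]
 [194.   31.  388.8  76.  403.  415.4]
 [198.   20.  388.3  51.  402.5 414.1]]
w3 (y, nh, house, np, rear, front)
 [[150.    0.    nan  71.  402.5 416.1]
 [154.    0.    nan  63.  402.  416. ]
 [158.    0.    nan  74.  392.1 415.9]
 [162.    0.    nan  76.  394.9 415.9]
 [166.    0.    nan  72.  402.6 415.6]
 [170.    0.    nan  75.  402.4 415.1]
 [174.    0.    nan  69.  402.  415. ]
 [178.    0.    nan  73.  401.5 415.1]
 [182.    0.    nan  82.  401.9 415.1]
 [186.    0.    nan  78.  401.8 415.4]
 [190.    0.    nan  78.  402.  415.2]
 [194.    0.    nan  82.  402.4 415.2]
 [198.    0.    nan  13.  408.  414.5]]
side0 (y, nh
[... 771 characters left out ...]
150.   18.  388.5   6.  404.5 414.6]
 [154.   11.  388.3   9.  404.2 414.4]
 [158.   16.  388.2   9.  404.  415.9]
 [162.   15.  387.9  13.  393.4 414. ]
 [166.   15.  387.8  14.  395.4 415.7]
 [170.   12.  387.5  11.  403.2 415.3]
 [174.   16.  387.4   8.  405.  414.8]
 [178.   13.  387.1   6.  404.8 414.6]
 [182.   16.  388.8  11.  404.4 414.4]
 [186.   16.  388.7  12.  404.1 414. ]
 [190.   17.  388.5  10.  403.8 415.7]
 [194.   14.  388.4  10.  403.7 415.5]
 [198.   15.  388.1  12.  403.3 415.1]
 [202.   17.  388.   12.  403.1 414.6]
 [206.   16.  387.8  13.  396.8 414.5]
 [210.   16.  387.5  10.  392.9 414.2]
 [214.   18.  387.4  11.  404.3 413.9]
 [218.   18.  387.2  21.  403.7 415.3]]
```

The pad is still out: the wrist puts its rear edge at 402 mm, as at the start. One more step, turning the tool back slightly to keep the stop in view.

```bash
python3 -m pendant '[{"translation":[0,2,0],"twist":[0,0,-0.03],"grip":-0.5},{"translation":[-1,2,0],"twist":[0,0,-0.03],"grip":-0.5},{"translation":[0,2,0],"twist":[0,0,-0.03],"grip":-0.5},{"translation":[-1,2,0],"twist":[0,0,-0.03],"grip":-0.5},{"translation":[0,0,0],"twist":[0,0,0],"grip":-0.5},{"translation":[0,0,0],"twist":[0,0,0],"grip":-0.5},{"translation":[0,0,0],"twist":[0,0,0],"grip":-0.5},{"translation":[0,0,0],"twist":[0,0,0],"grip":-0.5},{"translation":[0,0,0],"twist":[0,0,0],"grip":-0.5},{"translation":[0,0,0],"twist":[0,0,0],"grip":-0.5}]' 5
python3 - <<'E'
from h import *
status("w4"); post("w4"); pad(np.load("w4.npz")["P"],"w4")
E
```

```text
t: 6.35
tool_pos: [0.5654, 0.2831, 0.0498]
orientation: [1.937, 2.471, -0.013]
force: [-0.0, -0.5, 0.0]
opening: 0.0231
t 6.35 tcp [0.5654 0.2831 0.0498] ang 1.368 r 0.1012 toolyaw 1.812 F [-0.  -0.5  0. ] open 0.0231
housing/pad rear/pad front mm:
 not seen
post 1501 [0.5632 0.2865] rng [0.053 0.023 0.014] ang 1.395 r 0.1041
w4 (y, nh, house, np, rear, front)
 [[150.    0.    nan  15.  413.7 415.9]
 [154.    0.    nan  24.  412.9 415.7]
 [158.    0.    nan  28.  411.9 415.5]
 [162.    0.    nan  33.  410.6 415.3]
 [166.    0.    nan  45.  409.8 416.1]
 [170.    0.    nan  42.  408.  415.7]
 [174.    0.    nan  27.  408.9 415.7]
 [198.    0.    nan   3.  401.9 403.5]
 [202.    0.    nan  74.  396.5 415.1]
 [206.    0.    nan  92.  395.9 415.4]
 [210.    0.    nan  93.  402.  415.1]
 [214.    0.    nan 107.  402.  415.3]
 [218.    0.    nan  76.  402.  415.7]]
```

```bash
cat >> h.py <<'E'
def shift(b,P0,a,box,search=14):
    # template match of box (u0,u1,v0,v1) from a in b with subpixel ECC; motion in mm along world x
    u0,u1,v0,v1=box; g=lambda i:cv2.cvtColor(i,cv2.COLOR_RGB2GRAY).astype(np.float32)
    T=g(a)[v0:v1,u0:u1]; W=np.float32([[1,0,u0],[0,1,v0]])
    W0=W.copy(); c,W=cv2.findTransformECC(T,g(b),W,cv2.MOTION_TRANSLATION,(3,200,1e-6))
    px=W[:,2]-W0[:,2]; B=P0[v0:v1,u0:u1]; du=(B[:,-1,0]-B[:,0,0]); sc=np.median(du)/(u1-u0-1)
    return round(float(c),3),px.round(2),round(float(px[0]*sc*1e3),2)
BOX={"board":(248,276,232,264),"padhouse":(286,306,230,268),"rail/plate":(150,185,0,1)}
def side(n):
    a=np.load("side0.npz"); im,d,P,k=grab("side"); np.savez(n+".npz",im=im,P=P)
    for nm,b in(("board",(248,276,232,264)),("pad",(279,289,234,266)),("housing",(291,305,230,272)),("plate edge",(260,300,270,280))):
        try: print(n,nm,*shift(im,a["P"],a["im"],b))
        except cv2.error as e: print(nm,"ecc failed")
E
python3 - <<'E'
from h import *
side("side4")
im=np.load("side4.npz")["im"]; a=np.load("side0.npz")["im"]
save("g_side",np.vstack([a[215:290,175:320],im[215:290,175:320]]),4)
E
```

```text
side4 board 0.983 [0.58 0.42] -1.13
side4 pad 0.597 [0.8  0.13] -1.55
side4 housing 0.861 [-0.21  0.2 ] 0.41
side4 plate edge 0.995 [-0.01 -0.07] 0.02
```

View pics/g_side.png

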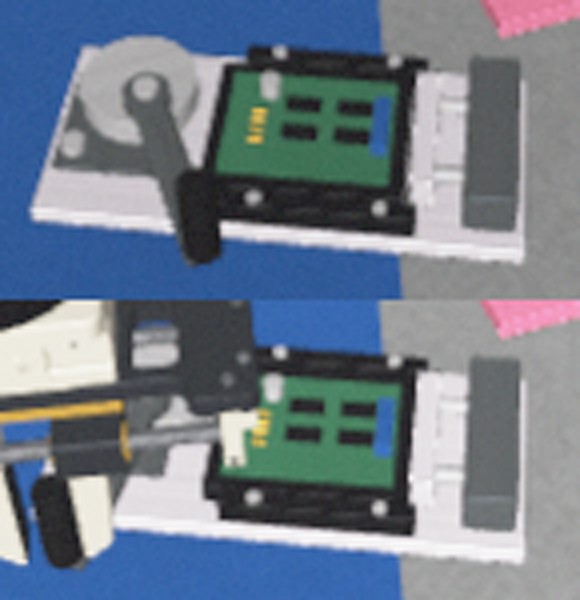

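Top is the start, bottom is now. The side camera sees the board and stop clear of the gripper. The board has moved 1.1 mm toward the stop and the plate reference is at 0.02 mm, so the cam has taken up its gap and the pad is about to move. I'll continue with the side camera as the gauge.

```bash
python3 -m pendant '[{"translation":[-1,2,0],"twist":[0,0,0.03],"grip":-0.5},{"translation":[-1,2,0],"twist":[0,0,0.03],"grip":-0.5},{"translation":[-1,2,0],"twist":[0,0,0.03],"grip":-0.5},{"translation":[-1,2,0],"twist":[0,0,0.03],"grip":-0.5},{"translation":[0,1,0],"twist":[0,0,0],"grip":-0.5},{"translation":[0,0,0],"twist":[0,0,0],"grip":-0.5},{"translation":[0,0,0],"twist":[0,0,0],"grip":-0.5},{"translation":[0,0,0],"twist":[0,0,0],"grip":-0.5},{"translation":[0,0,0],"twist":[0,0,0],"grip":-0.5},{"translation":[0,0,0],"twist":[0,0,0],"grip":-0.5}]' 5
python3 - <<'E'
from h import *
side("side5"); status("w5"); post("w5"); pad(np.load("w5.npz")["P"],"w5")
E
```

```text
t: 7.45
tool_pos: [0.5747, 0.2805, 0.0498]
orientation: [2.096, 2.339, -0.017]
force: [-2.9, -1.6, 1.8]
opening: 0.0233
side5 board 0.985 [1.48 0.68] -2.9
side5 pad 0.284 [1.04 0.83] -2.02
side5 housing 0.86 [-0.19  0.18] 0.37
side5 plate edge 0.995 [-0.04 -0.07] 0.07
t 7.5 tcp [0.5747 0.2805 0.0498] ang 1.273 r 0.101 toolyaw 1.681 F [-3.   0.2  1. ] open 0.023
housing/pad rear/pad front mm:
 not seen
post 1513 [0.5732 0.2844] rng [0.053 0.02  0.014] ang 1.297 r 0.1042
w5 (y, nh, house, np, rear, front)
 [[150.    0.    nan  32.  409.4 413.4]
 [154.    0.    nan  34.  408.4 413.8]
 [158.    0.    nan  38.  408.1 413.7]
 [162.    0.    nan  41.  408.4 414.3]
 [166.    0.    nan  39.  407.7 413.6]
 [170.    0.    nan  53.  407.2 413.8]
 [174.    0.    nan  45.  406.7 413.5]
 [178.    0.    nan  50.  406.3 413.4]
 [182.    0.    nan  58.  404.5 413.7]
 [186.    0.    nan  57.  403.5 414. ]
 [190.    0.    nan  53.  404.3 413.4]
 [194.    0.    nan  11.  405.7 412.8]
 [218.    0.    nan  13.  400.9 410.5]]
```

The pad is now in about 1.7 mm (front 415.4 to 413.6), and the board has moved 2.9 mm. About 2.3 mm more is needed, which is roughly 12 mm at the post.

```bash
python3 -m pendant '[{"translation":[-1,2,0],"twist":[0,0,0],"grip":-0.5},{"translation":[-1,2,0],"twist":[0,0,0],"grip":-0.5},{"translation":[-1,2,0],"twist":[0,0,0],"grip":-0.5},{"translation":[-1,2,0],"twist":[0,0,0],"grip":-0.5},{"translation":[-1,2,0],"twist":[0,0,0],"grip":-0.5},{"translation":[0,1,0],"twist":[0,0,0],"grip":-0.5},{"translation":[0,0,0],"twist":[0,0,0],"grip":-0.5},{"translation":[0,0,0],"twist":[0,0,0],"grip":-0.5},{"translation":[0,0,0],"twist":[0,0,0],"grip":-0.5},{"translation":[0,0,0],"twist":[0,0,0],"grip":-0.5}]' 5
python3 - <<'E'
from h import *
side("side6"); status("w6"); post("w6")
P=np.load("side6.npz")["P"]; pad(P,"side6")
E
```

```text
t: 8.55
tool_pos: [0.5868, 0.2772, 0.0496]
orientation: [-2.096, -2.34, 0.016]
force: [-3.4, 0.8, 0.4]
opening: 0.0232
side6 board 0.983 [2.41 1.01] -4.72
side6 pad 0.275 [  3.59 -15.81] -6.95
side6 housing 0.86 [-0.21  0.21] 0.41
side6 plate edge 0.995 [-0.04 -0.08] 0.07
t 8.6 tcp [0.5868 0.2772 0.0496] ang 1.149 r 0.1021 toolyaw 1.681 F [-2.9  0.3  0.3] open 0.0234
housing/pad rear/pad front mm:
 not seen
post 1478 [0.5853 0.2808] rng [0.054 0.019 0.014] ang 1.176 r 0.1049
side6 (y, nh, house, np, rear, front)
 [[150.   15.  388.5   5.  400.5 410.6]
 [154.   16.  388.3  13.  400.2 412.5]
 [158.   14.  388.2  10.  399.8 412.1]
 [162.   14.  388.   13.  393.4 411.7]
 [166.   16.  387.8   9.  397.4 411.5]
 [170.   12.  387.7  11.  401.2 411.3]
 [174.   13.  385.4   8.  400.9 411. ]
 [178.   16.  387.3   8.  402.8 410.7]
 [182.   15.  388.9  12.  400.4 410.3]
 [186.   16.  388.7   9.  400.2 412.1]
 [190.   17.  388.5  12.  399.9 411.8]
 [194.   17.  388.4  11.  399.8 411.5]
 [198.   13.  388.1  11.  399.5 411.2]
 [202.   19.  388.   10.  399.3 411. ]
 [206.   16.  387.8  11.  400.9 410.6]
 [210.   17.  387.7  10.  400.8 410.3]
 [214.   15.  387.4  11.  400.5 411.9]
 [218.   17.  387.2  19.  400.  411.6]]
```

The board has moved 4.7 mm and the pad is in about 3.5 mm by both the side depth and the board shift. That's close to the 4 mm aim, so I'll let go by opening and lifting clear.

```bash
python3 -m pendant '[{"translation":[0,0,0],"twist":[0,0,0],"grip":-0.1},{"translation":[0,0,0],"twist":[0,0,0],"grip":-0.1},{"translation":[0,0,0],"twist":[0,0,0],"grip":-0.1},{"translation":[0,0,-10],"twist":[0,0,0],"grip":-0.1},{"translation":[0,0,-25],"twist":[0,0,0],"grip":-0.1},{"translation":[0,0,-30],"twist":[0,0,0],"grip":-0.1},{"translation":[0,0,-30],"twist":[0,0,0],"grip":-0.1},{"translation":[0,0,-30],"twist":[0,0,0],"grip":-0.1},{"translation":[0,0,-30],"twist":[0,0,0],"grip":-0.1},{"translation":[0,0,0],"twist":[0,0,0],"grip":-0.1}]' 5
python3 - <<'E'
from h import *
side("side7"); s=status("w7")
pad(np.load("side7.npz")["P"],"side7")
im,d,P,k=grab("top"); a=np.load("top0.npz")
print("spare",shift(im,a["P"],a["im"],(335,365,168,198)))
save("h_wrist",s[0],1.5)
E
```

```text
t: 9.65
tool_pos: [0.5893, 0.2772, 0.2146]
orientation: [2.095, 2.337, -0.012]
force: [0.9, -0.3, 0.9]
opening: 0.0419
side7 board 0.982 [2.41 1.02] -4.72
side7 pad 0.29 [  3.78 -15.97] -7.31
side7 housing 0.86 [-0.17  0.16] 0.34
side7 plate edge 0.996 [-0.   -0.07] 0.01
t 9.7 tcp [0.5885 0.2769 0.2122] ang 1.132 r 0.1026 toolyaw 1.68 F [ 0.1  0.3 -0.2] open 0.0417
housing/pad rear/pad front mm:
 [[160.  389.4 398.8 410.8]
 [164.  388.6 398.9 411. ]
 [168.  388.5 399.5 411.9]
 [172.  388.6 399.4 411.4]
 [176.  389.  398.5 411.7]
 [180.  388.4 398.6 411.5]
 [184.  388.2 398.7 411.8]
 [188.  388.1 398.9 411.7]
 [192.  388.1 398.8 411.3]
 [196.  388.  399.3 411.8]
 [200.  388.1 399.1 411.8]
 [204.  387.5 398.3 411.3]]
median gap 10.75 front-housing 23.31
side7 (y, nh, house, np, rear, front)
 [[150.   14.  388.5   7.  400.5 410.6]
 [154.   18.  388.4  11.  400.1 412.5]
 [158.   12.  388.1   7.  400.  412.1]
 [162.   18.  388.   15.  395.4 411.9]
 [166.   11.  387.8   9.  399.4 411.5]
 [170.   15.  387.7  10.  401.2 411.3]
 [174.   14.  387.4   9.  401.  410.9]
 [178.   15.  387.3  11.  400.7 410.7]
 [182.   13.  388.9   7.  400.5 410.5]
 [186.   19.  388.7  12.  400.2 412.1]
 [190.   16.  388.5  10.  399.9 411.8]
 [194.   15.  388.4  13.  399.8 411.5]
 [198.   17.  388.1  11.  399.5 411.2]
 [202.   15.  388.   11.  399.3 411. ]
 [206.   18.  387.8  12.  393.  410.6]
 [210.   17.  387.5  11.  400.6 410.3]
 [214.   14.  387.4  10.  400.5 411.9]
 [218.   19.  387.2  20.  400.1 411.6]]
spare (0.995, array([-0.13,  0.04], dtype=float32), 0.02)
```

View pics/h_wrist.png

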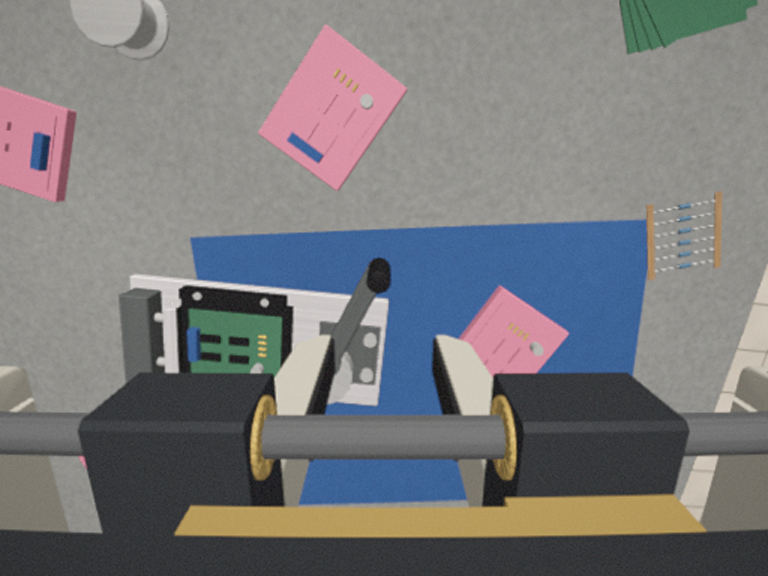

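The fingers are clear of everything. The lever has stayed put with its post at (378,275), the board at (235,340) lies flat against the pad, and the pad gap is 10.75 mm, so the pad is in about 3.3 mm. The spare lever hasn't moved. I'll hand it in.

```bash
python3 -c "
from plant import robot
print(robot.close_job(), robot.read_state()['t'])"
```

```text
the job is handed in; nothing more can be done
the job is handed in; nothing more can be done
```

I turned the loaded fixture's cam lever clockwise by its post, about 0.86 rad in small steps. The cam pushed the board against the stop, and then I opened the fingers, lifted clear and handed the job in at about 10 s.

**Last checks, after letting go:**
- **Stop pad:** it is in about 3.3 to 3.5 mm (wrist depth: gap 14 to 10.75 mm; side depth: about 3.4 mm). That is a little short of the 4 mm aimed at, but inside the 1 to 7.5 mm band. It never measured deeper than that at any step.
- **Board:** it moved 4.7 mm, and it looked flat in the last picture, though I did not measure its tilt.
- **Levers:** the loaded lever's post moved about 80 mm and stayed put when released. The empty fixture's lever showed no movement (0.02 mm).
- **Robot:** the gripper was about 16 cm up and touching nothing, with the force reading near zero.

**Checks that failed or disagreed:**
- The side camera's image match on the pad gave unusable values (low correlation), so I ignored it and used depth and board shift instead.
- The pad's housing dropped out of the wrist view partway through the push, so from there I used the pad edges and the side camera.
- My first estimate of when the pad would start to move (0.5 rad) was early; it actually started at about 0.65 rad.

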